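# Hold a facing plate flush on a tilted glue-up stage

### The job

Pick up the large rectangular white plate by its batten, lift it clear of the bench, tilt it to the slope of the stage's aluminium face and hold it there: centred, square to the face, flat against it all over and pressed on with about 10 N. Finish while still gripping and pressing the plate, as one would hold a dry fit. Leave the stage and everything else on the bench where it is, and do not press hard.

Things in the scene. Friction and masses are not known exactly. Their poses are not given: they have to be found in the camera images.
- plate: the large rectangular white-faced plywood facing plate: 120 (x) by 90 (y) by 10 mm, about 0.13 kg, lying flat; a wooden batten stands on its middle as a grip, 80 long (along x), 20 wide (y), 40 high, so its top is 50 mm above the underside. Origin: centre of the plate's underside, z up through the batten. It is symmetric: x may point up or down the slope
- stage: the tilting glue-up stage, heavy and fixed to the bench: grey base 190 (x) by 140 (y) by 12 mm, with steel ears and clamp cheeks up to 63 mm high at y = +-64 mm, black clamp knobs outside them (out to y = +-83 mm). Origin: centre of the base's underside; x points towards its high side, which is away from the robot. Its face is hinged along y at x = -75, z = 45 mm and clamped at some slope between 11 and 34 degrees, rigid under hand force
- face_centre (a point): centre of the upper surface of the stage's aluminium face, a flat plate 150 (along the slope) by 110 (across) by 12 mm without rim. x points up the slope, y across it, z out of the face (upward, leaning towards the robot). Held right, the plate's origin lies on this point with both z axes alike and the x axes parallel. Read the slope from its orientation, and let contact make it exact: the plate can turn a little between the finger pads about its y axis
- square_plate: smaller square white-faced plate, 75 by 75 by 10 mm, with a batten 60 x 20 x 40 mm; not wanted, leave alone. Origin: centre of underside
- round_plate: smaller round white-faced plate, 80 mm across, 10 mm thick, with a batten 60 x 20 x 40 mm; not wanted, leave alone. Origin: centre of underside
- glue: white glue bottle, 56 mm across, 170 mm high; leave alone. Origin: centre of underside
- tape: roll of paper tape lying flat, 90 mm across, 24 mm high; leave alone. Origin: centre of underside
- driver: screwdriver lying on the bench, about 200 mm long; leave alone
- mug: white mug, 76 mm across, 90 mm high; leave alone. Origin: centre of underside
- offcut: wood offcut 70 x 45 x 35 mm; leave alone. Origin: centre of underside
Not all that is in view belongs to the job. Leave any pink or purple look-alike of the plate alone.

How it is judged (in metres and radians):
On the way, in this order (a step that is already met when the one before it is completed fails the run):
1. the large plate is gripped and lifted clear of the bench and the stage (height (world z) of plate above 0.05 m and contact force between plate and the fingers above 2 N and contact force between plate and stage below 0.1 N), for 0.2 s.
2. the plate lies flush, centred and square on the sloping face, gripped and pressed on (angle between the z axis of plate and the z axis of face_centre, either way round below 0.035 rad and angle between the x axis of plate and the x axis of face_centre, either way round below 0.1 rad and x of plate in the frame of face_centre between -0.011 and 0.011 m and y of plate in the frame of face_centre between -0.011 and 0.011 m and z of plate in the frame of face_centre between -0.003 and 0.003 m and contact force between plate and stage between 4 and 25 N and contact force between plate and the fingers above 3 N), for 0.3 s.
At the end, for the whole second after the job is handed in: plate still gripped (over 3 N), pressed on the face with 4 to 25 N, flush (within 2 degrees and 3 mm), centred within 11 mm each way, square within 5.7 degrees, at rest; the face moved under 6 mm, other things under 30 mm (all of step 2 and linear speed of plate below 0.02 m/s and distance of face_centre from where it was at the start of the episode below 0.006 m and distance of each of square_plate, round_plate, glue, tape, driver, mug, offcut from where it was at the start of the episode below 0.03 m); the arm keeps its last pose, push and grip.
It fails at once if another thing on the bench is pushed away (over 30 mm) (distance of any of square_plate, round_plate, glue, tape, driver, mug, offcut from where it was at the start of the episode above 0.03 m).
It fails at once if the stage's face is forced out of its setting (over 6 mm) (distance of face_centre from where it was at the start of the episode above 0.006 m).
It fails at once if the plate is jammed hard on the stage (over 45 N) (contact force between plate and stage above 45 N).
It also fails if it takes over 42 s, if anything falls off the work surface, if the arm or the gripper's body presses on something with over 40 N, if the wrist force passes 120 N, or if a joint passes its speed limit or range.

### The arm

A 6-joint arm with a two-finger parallel gripper is mounted at the origin on the work surface. World frame = base frame: x ahead of the robot, y to its left, z up, the work surface at z = 0. Lengths are in m, angles in degrees, forces in N, time in s.
With the tool pointing down it reaches from about 0.25 to 0.725 m from the base axis. Payload 9.7 kg.
Tool frame: the origin (TCP) lies between the finger pads; the fingertips stand 19 mm ahead of it and the grasp point (between the pads) is the TCP; z points along the fingers, y is the line along which they close (so a half turn about z gives the same grasp; the last joint's range is limited). The gripper opens to 85 mm and grips with 20 to 120 N. Pads are 22 mm wide; open, the fingers measure 114 mm over their backs; the gripper's body (76 mm by 85 mm) begins 54 mm behind the grasp point. The pads swing forward as they close: fully open they stand 13 mm farther back than shut.
Start: joints at [-65.145, 4.979, 10.078, 95.1, 0, 90], TCP at [0.231, -0.499, 0.25] pointing down, gripper open.
Joint ranges: [-179.16, 179.16], [-48.56, 103.87], [-65.8, 70.77], [-126.05, 130.52], [-82.76, 87.17], [-180, 180]. Speed limits (degrees/s): [127.2, 127.2, 147.25, 180, 180, 180].

### API

Orientations are given as [roll, pitch, yaw] about the fixed x, y, z axes, in that order (R = Rz(yaw) Ry(pitch) Rx(roll)).
In Python, from workcell import telemetry, camera, calibration, workorder gives the robot as it stands.
- The arm moves only by the tool play_rows, never from a script. Its argument "increments" is a list of rows, each a list of 3 entries, a list of its own where there are three numbers: the shift along the tool's x, y, z in mm, then the turn, a rotation vector about the tool's x, y, z in degrees, then the closure, from 0 (fully open) to 1 (shut). In form: [[[x, y, z], [ax, ay, az], jaw], ...]. A call has 1 to 20 rows; each row is the pose to reach, as a shift and turn from the pose commanded when the call began, along the tool's axes at that moment; what a row does not reach only later rows make up. A row lasts 1/10 s, in which the tool goes at most 50 mm and 8.59 degrees, less where a joint would pass 70% of its speed; a pose out of reach is approached as far as the arm can. A call with a gripper value outside its range is refused whole. The fingers move at their own pace and stop on an object; "grip_force" is the grip in N (left out, the last holds). Time passes only in rows, so rows that repeat a pose let the fingers close. It gives the time, the measured TCP pose, the force, the opening and the grip force at its end, in the units of the state.
- telemetry.get_obs(): the state, without advancing time (a new reading comes with each control period).
- camera(name): name is "scene" or "top" or "wrist"; returns (picture, depth): 420x560x3 uint8, red, green, blue; 420x560 float32, m along the optical axis (not along the pixel's ray), 0 where there is no reading.
- calibration(name): a dict with "vertical_fov" (degrees; the focal length in pixels is half the picture's height over the tangent of half this angle, whatever the lens; pixels are square), "cx", "cy" (the principal point, pixels), "rvec" (rotation vector, rad) and "tvec" (3), from world to camera coordinates, as OpenCV has them; the wrist camera has in their place "hand_eye" (4x4, takes a point from camera to tool coordinates, whose origin is the TCP and whose axes are the flange's). Camera axes: x right, y down, z forward; pixel columns grow to the right and rows downward; lengths in m; the calibration is good to about 2 mm. A picture is of the moment at which its call begins: read the wrist's pose just before it. calibration takes no time and is no camera call.
- workorder.job_done(): hands the job in; it is judged then, once.
The state is a dict: "time": time; "q": joint angles; "qd": joint speeds; "joint_efforts": joint torques, N m; "ee_pos": TCP position; "tcp_rot": TCP orientation; "wrist_force": force on the tool from outside, world axes, zero at the start; "torque": the same for the moment, N m; "opening": finger opening in m; "grasp_force": force on a finger pad.
Only numpy, scipy, OpenCV 4.12 (cv2) and the standard library are available. Lean on these libraries where they do the work, as an engineer would, in place of code of your own. Each camera call takes 0.05 s, during which the arm holds its last target. There are 200 camera calls.

## Working session

There is one attempt and no reset: what is moved stays moved. The work goes in short steps, Python scripts to look and compute and a tool call to move; the robot and the scene stay as the last step left them, time stands still between calls to the robot, and variables do not carry over. Pictures are saved under pics/ and viewed, at most 10 in all, crops included, and the job is handed in when it is done.

Besides the shell and the picture viewer there is one more tool, called as name(argument=value, ...) on one line, values as JSON. play_rows: Moves the arm, as the interface text tells. Its arguments: {"type":"object","properties":{"increments":{"type":"array"},"grip_force":{"type":"number"}},"required":["increments"]}

```bash
mkdir -p pics; ls; cat > h.py <<'E'
import numpy as np,cv2
from scipy.spatial.transform import Rotation as R
from workcell import telemetry,camera,calibration,workorder
def K(name):
    c=calibration(name);f=210/np.tan(np.radians(c["vertical_fov"]/2));return f,c["cx"],c["cy"],c
def cloud(name,depth,obs=None):
    f,cx,cy,c=K(name);v,u=np.mgrid[0:420,0:560]
    P=np.stack([(u-cx)/f*depth,(v-cy)/f*depth,depth],-1)
    if name=="wrist":
        T=np.array(c["hand_eye"]);P=P@T[:3,:3].T+T[:3,3]
        return P@R.from_euler('xyz',obs["tcp_rot"],degrees=True).as_matrix().T+np.array(obs["ee_pos"])
    Rm=cv2.Rodrigues(np.array(c["rvec"],float))[0];return (P-np.array(c["tvec"]).ravel())@Rm
def save(n,im):cv2.imwrite("pics/"+n,im[...,::-1])
E
python3 - <<'E'
from h import *
print(telemetry.get_obs()); 
for n in("top","scene"):
    print(calibration(n)); im,d=camera(n); save(n+".png",im); np.save(n+".npy",d)
print(calibration("wrist"))
E
```

```text
pics
{'time': 0.0, 'q': array([-6.51462027e+01,  5.00880258e+00,  1.00320428e+01,  9.51007014e+01,
       -3.82051470e-04,  9.00007979e+01]), 'qd': array([ 0.10733952, -0.0024937 ,  0.05595846, -0.04165438, -0.02225004,
       -0.00528383]), 'joint_efforts': array([-2.13218678e-03, -5.20396292e+01,  4.64791095e+01,  1.66725571e-02,
       -4.55593477e-05,  1.66287020e-05]), 'ee_pos': array([ 0.23106915, -0.49885304,  0.24958352]), 'tcp_rot': array([-1.79922539e+02,  3.83129904e-04,  2.48529999e+01]), 'wrist_force': array([ 0.57789221,  0.21606674, -0.05576101]), 'torque': array([-0.05213017, -0.01940724, -0.0161589 ]), 'grasp_force': 0.0, 'opening': 0.08538594409234414}
{'vertical_fov': 45.052565510666554, 'cx': 284.7265478290818, 'cy': 211.96826960423323, 'rvec': array([ 2.16481562, -2.17542055,  0.08142013]), 'tvec': array([-0.02296019,  0.52018953,  1.5898201 ])}
{'vertical_fov': 54.796062570484146, 'cx': 286.84742718673533, 'cy': 210.8026303773713, 'rvec': array([ 2.01276895,  0.90059051, -0.45506106]), 'tvec': array([-0.30527418, -0.16737097,  1.56054369])}
{'vertical_fov': 71.16317936696971, 'cx': 284.00063221458913, 'cy': 212.06470305614718, 'hand_eye': array([[-1.42330146e-04, -9.54734220e-01, -2.97460164e-01,
         7.71910675e-02],
       [ 9.99999724e-01, -3.52948844e-04,  6.54347225e-04,
         2.05365894e-04],
       [-7.29715909e-04, -2.97459988e-01,  9.54734006e-01,
        -1.24447472e-01],
       [ 0.00000000e+00,  0.00000000e+00,  0.00000000e+00,
         1.00000000e+00]])}
```

View pics/top.png

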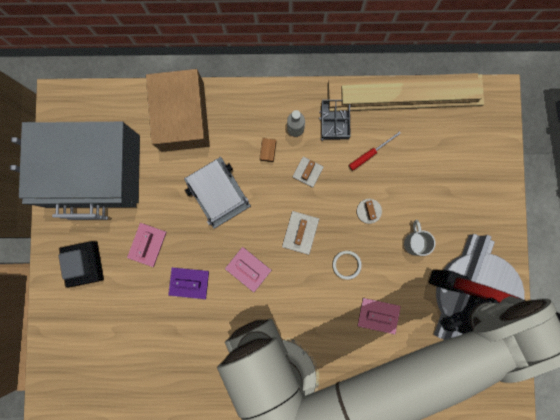

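View pics/scene.png

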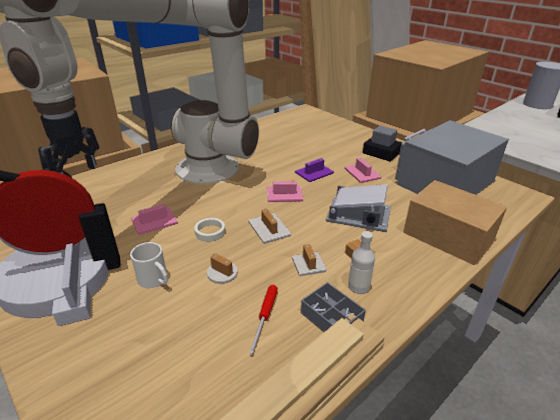

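The top view shows the large white plate at about (301,233) and the stage face at about (217,190). The square plate is at (308,172), the round one at (370,211), and the pink and purple pieces are decoys. Next I'll measure the plate and face from depth.

```bash
python3 - <<'E'
from h import *
d=np.load("top.npy"); P=cloud("top",d); im=cv2.imread("pics/top.png")
for n,(u,v) in dict(plate=(292,245),batten=(301,233),face=(217,185),base=(240,220),bench=(270,210),sq=(308,172)).items(): print(n,P[v,u].round(4))
def rect(m,off=(0,0),win=None):
    p=P[m]; r=cv2.minAreaRect((p[:,:2]*1000).astype(np.float32)); return r,p.mean(0).round(4),len(p)
M=np.zeros(d.shape,bool);M[205:262,278:325]=1
z=P[...,2]
# plate by brightness
g=im.min(-1)>140
print("plate",rect(M&(z>.005)))
print("batten",rect(M&(z>.035)))
# face plane
M=np.zeros(d.shape,bool);M[172:205,203:230]=1
p=P[M&(z>.03)]
c=np.median(p,0)
for _ in range(5):
    w=p-c;_,_,V=np.linalg.svd(w,full_matrices=False);n=V[2]*np.sign(V[2][2]);r=w@n;k=abs(r)<max(.003,0);p=p[k] if k.sum()>50 else p;c=p.mean(0)
print("face n",n,"slope",np.degrees(np.arccos(n[2])),"downhill az",np.degrees(np.arctan2(-n[1],-n[0])),c,len(p),r.std())
# inliers over wide window
M=np.zeros(d.shape,bool);M[150:235,178:255]=1
k=M&(abs((P-c)@n)<.004)&(z>.03)
k=cv2.morphologyEx(k.astype(np.uint8),cv2.MORPH_OPEN,np.ones((5,5)))
x=np.cross([0,0,1],n);  # across
y=x/np.linalg.norm(x);xx=np.cross(y,n)
q=P[k>0]-c;ab=np.stack([q@xx,q@y],1)
r=cv2.minAreaRect((ab*1000).astype(np.float32));print("face rect",r, c+xx*r[0][0]/1000+y*r[0][1]/1000,"upslope",xx)
cl=cv2.resize(im[145:270,170:340],None,fx=4.5,fy=4.5,interpolation=cv2.INTER_CUBIC);cv2.imwrite("pics/crop.png",cl)
E
```

```text
plate [ 0.4151 -0.0481  0.0167]
batten [ 0.4514 -0.0763  0.0531]
face [0.6007 0.1837 0.0738]
base [0.4963 0.1186 0.0077]
bench [0.5287 0.0223 0.0007]
sq [ 0.6434 -0.0997  0.0516]
plate (((454.0728454589844, -77.37945556640625), (148.0648193359375, 179.603271484375), 89.763916015625), array([ 0.4554, -0.0748,  0.0281]), 1288)
batten (((436.10894775390625, -68.13508605957031), (19.72304344177246, 123.37136840820312), 74.1368637084961), array([ 0.4522, -0.0723,  0.1419]), 173)
face n [-0.09722614  0.98611219  0.13464703] slope 82.26179025567463 downhill az -84.36909822246962 [0.58434164 0.17940305 0.12554674] 66 0.0016871487705873074
face rect ((0.0, 0.0), (0.0, 0.0), 0.0) [0.58434164 0.17940305 0.12554674] upslope [-0.01321152  0.13399731 -0.99089363]
```

View pics/crop.png

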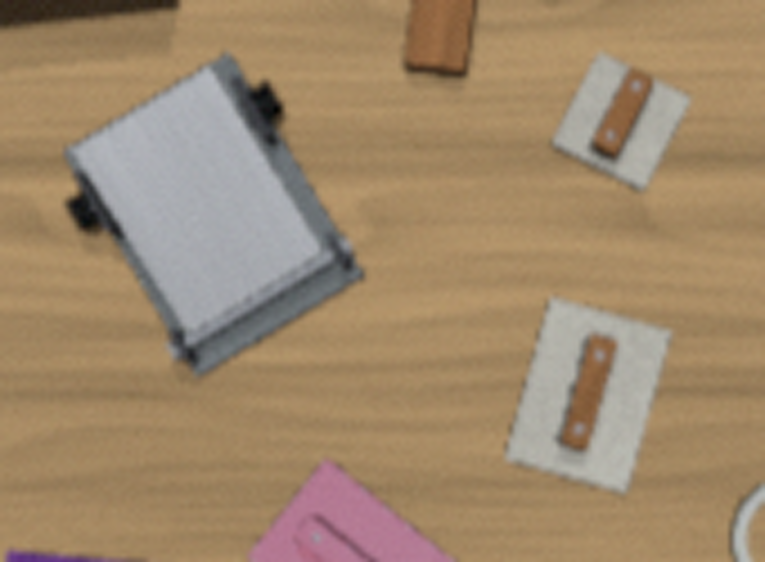

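The crop shows the face corners at about (66,152), (213,66), (335,247) and (187,340). The plate corners are at (551,298), (671,330), (626,492) and (507,459), and the batten runs from (602,337) to (573,447). Depth has outliers, so I'll fit robustly and intersect the corner rays.

```bash
cat >> h.py <<'E'
def plane(p,tol=.004,it=400):
    rng=np.random.default_rng(0);best=0
    for _ in range(it):
        a,b,c=p[rng.choice(len(p),3,False)];n=np.cross(b-a,c-a);l=np.linalg.norm(n)
        if l<1e-6: continue
        k=abs((p-a)@n/l)<tol
        if k.sum()>best: best=k.sum();K_=k
    q=p[K_];c=q.mean(0);n=np.linalg.svd(q-c,full_matrices=False)[2][2];return n*np.sign(n[2]),c,best/len(p)
def ray(uv):
    f,cx,cy,c=K("top");Rm=cv2.Rodrigues(np.array(c["rvec"],float))[0]
    o=-Rm.T@np.array(c["tvec"]).ravel();uv=np.atleast_2d(uv)
    return o,np.stack([(uv[:,0]-cx)/f,(uv[:,1]-cy)/f,np.ones(len(uv))],1)@Rm
def hit(uv,c,n):
    o,d=ray(uv);return o+d*(((np.array(c)-o)@n)/(d@n))[:,None]
E
python3 - <<'E'
from h import *
d=np.load("top.npy"); P=cloud("top",d)
pc=lambda a:np.array(a,float)/4.5+[170,145]-.4
F=pc([(66,152),(213,66),(335,247),(187,340)])
m=np.zeros(d.shape,np.uint8);cv2.fillPoly(m,[F.astype(int)],1);m=cv2.erode(m,np.ones((5,5)))
p=P[(m>0)&(d>0)];n,c,fr=plane(p);print("face n",n,"slope",np.degrees(np.arccos(n[2])),"az up",np.degrees(np.arctan2(-n[1],-n[0])),fr)
H=hit(F,c,n);print(H.round(4),"ctr",H.mean(0),"sides",np.linalg.norm(H-np.roll(H,-1,0),axis=1));e=H[1]-H[2]+H[0]-H[3];print("az edge",np.degrees(np.arctan2(e[1],e[0])))
B=P[195:235,262:275];B=B[B[...,2]>-.02];print("bench z",np.median(P[215:260,255:275,2]))
Q=pc([(551,298),(671,330),(626,492),(507,459)])
H=hit(Q,[0,0,.01],np.array([0,0,1.]));print(H.round(4),"ctr",H.mean(0),"sides",np.linalg.norm(H-np.roll(H,-1,0),axis=1));e=H[0]-H[3]+H[1]-H[2];print("az",np.degrees(np.arctan2(e[1],e[0])))
Q=pc([(602,337),(573,447)]);H=hit(Q,[0,0,.05],np.array([0,0,1.]));print("batten",H,H.mean(0),np.linalg.norm(H[0]-H[1]),np.degrees(np.arctan2(*(H[0]-H[1])[1::-1])))
E
```

```text
face n [-0.2350662  -0.13348806  0.96276935] slope 15.683560647654353 az up 29.591130467767854 0.7175521183591123
[[0.6183 0.2806 0.0985]
 [0.6768 0.1808 0.0989]
 [0.5567 0.101  0.0586]
 [0.4927 0.2036 0.0572]] ctr [0.58610976 0.19147993 0.07829093] sides [0.11567148 0.14968913 0.12099701 0.15301669]
az edge 32.55146805492168
bench z 0.0013643904200397047
[[ 0.5248 -0.0488  0.01  ]
 [ 0.5014 -0.1341  0.01  ]
 [ 0.3866 -0.1012  0.01  ]
 [ 0.4103 -0.017   0.01  ]] ctr [ 0.45577181 -0.07528938  0.01      ] sides [0.08843814 0.11945362 0.08741413 0.11880812]
az -15.789616713698251
batten [[ 0.4937514  -0.08404452  0.05      ]
 [ 0.41758045 -0.06341949  0.05      ]] [ 0.45566592 -0.07373201  0.05      ] 0.07891391394896384 -15.150843265293771
```

Everything matches the given sizes: the plate is at (0.4557, -0.075) at az -15.5°, and the face centre is at (0.586, 0.191, 0.078), slope about 15.7°, az about 32°. Now I'll work out the move to above the plate.

```bash
cat >> h.py <<'E'
def to(pos,Rt,obs=None):
    o=obs or telemetry.get_obs();R0=R.from_euler('xyz',o["tcp_rot"],degrees=True)
    return (R0.inv().apply(np.array(pos)-o["ee_pos"])*1000).round(1),(R0.inv()*Rt).as_rotvec(degrees=True).round(2)
def down(yaw):return R.from_euler('xyz',[180,0,yaw],degrees=True)
E
python3 - <<'E'
from h import *
print(to([.4557-.04*np.cos(.27),-.0745+.04*np.sin(.27),.21],down(-15.5)))
E
```

```text
(array([ 351.7, -316.6,   40. ]), array([-6.000e-02,  2.000e-02,  4.035e+01]))
```

play_rows(increments=[[[50, -45, 6], [0, 0, 6], 0], [[95, -85, 12], [0, 0, 12], 0], [[140, -126, 18], [0, 0, 18], 0], [[176, -158, 20], [0, 0, 24], 0], [[211, -190, 24], [0, 0, 30], 0], [[246, -221, 28], [0, 0, 36], 0], [[281, -253, 32], [0, 0, 40.3], 0], [[316, -285, 36], [0, 0, 40.3], 0], [[352, -317, 40], [0, 0, 40.3], 0], [[352, -317, 40], [0, 0, 40.3], 0], [[352, -317, 40], [0, 0, 40.3], 0], [[352, -317, 40], [0, 0, 40.3], 0], [[352, -317, 40], [0, 0, 40.3], 0], [[352, -317, 40], [0, 0, 40.3], 0]])

```text
time: 1.5
ee_pos: [0.41, -0.0935, 0.2104]
tcp_rot: [-178.7, 0.0, -13.6]
wrist_force: [0.5, 0.1, -0.5]
opening: 0.0854
grasp_force: 0.0
```

```bash
python3 - <<'E'
from h import *
o=telemetry.get_obs();print(o["time"],o["ee_pos"],o["tcp_rot"],o["q"].round(1))
im,d=camera("wrist");save("w1.png",im);np.save("w1.npy",d)
P=cloud("wrist",d,o);z=P[...,2];k=(z>.044)&(z<.06)&(np.hypot(P[...,0]-.456,P[...,1]+.075)<.06)
k=cv2.morphologyEx(k.astype(np.uint8),cv2.MORPH_OPEN,np.ones((5,5)))>0
p=P[k];r=cv2.minAreaRect((p[:,:2]*1000).astype(np.float32));print("batten",r,len(p),np.median(p[:,2]))
E
```

```text
1.5 [ 0.41004183 -0.09350321  0.21044801] [-1.78748733e+02  1.27925735e-02 -1.35875281e+01] [-13.6 -13.3 -11.6  91.8   1.3 180. ]
batten ((457.02020263671875, -75.10016632080078), (20.0260009765625, 79.91373443603516), 74.4420166015625) 1733 0.050785777238146645
```

View pics/w1.png

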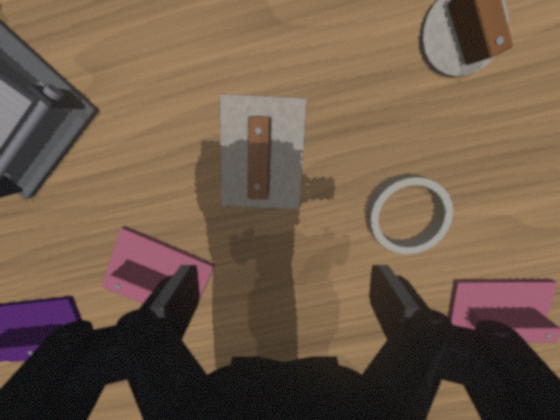

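The wrist view shows the batten at about (258,157) with the plate around it, at (0.457, -0.075), az 164.4°. Joint 6 sits at its limit (180°), so I'll take the half-turn grasp at yaw 164.4.

play_rows(increments=[[[0, 0, 0], [0, 0, -8], 0], [[0, 0, 0], [0, 0, -16], 0], [[0, 0, 0], [0, 0, -24], 0], [[0, 0, 0], [0, 0, -32], 0], [[0, 0, 0], [0, 0, -40], 0], [[0, 0, 0], [0, 0, -48], 0], [[0, 0, 0], [0, 0, -56], 0], [[0, 0, 0], [0, 0, -64], 0], [[0, 0, 0], [0, 0, -72], 0], [[0, 0, 0], [0, 0, -80], 0], [[0, 0, 0], [0, 0, -88], 0], [[0, 0, 0], [0, 0, -96], 0], [[0, 0, 0], [0, 0, -104], 0], [[0, 0, 0], [0, 0, -104], 0], [[0, 0, 0], [0, 0, -104], 0]])

```text
time: 3.05
ee_pos: [0.4102, -0.0929, 0.2104]
tcp_rot: [179.7, -1.2, 90.3]
wrist_force: [0.3, -0.2, 0.1]
opening: 0.0857
grasp_force: 0.0
```

```bash
python3 - <<'E'
from h import *
o=telemetry.get_obs();print(o["ee_pos"],o["tcp_rot"],o["q"].round(1),to([.4565,-.075,.12],down(164.4)))
E
```

```text
[ 0.41024723 -0.09286618  0.21035611] [179.71320168  -1.22890268  90.27000248] [-13.6 -13.3 -11.6  91.7   1.3  76.2] (array([15.7, 45.9, 90.9]), array([  1.04,  -0.87, -74.13]))
```

play_rows(increments=[[[2, 5, 9], [0.1, -0.1, -8], 0], [[4, 10, 18], [0.2, -0.2, -16], 0], [[6, 16, 28], [0.3, -0.3, -24], 0], [[8, 22, 38], [0.4, -0.4, -32], 0], [[10, 28, 50], [0.5, -0.5, -40], 0], [[12, 34, 60], [0.6, -0.6, -48], 0], [[14, 40, 70], [0.8, -0.7, -56], 0], [[15, 44, 80], [1, -0.8, -64], 0], [[15.7, 45.9, 90.9], [1.04, -0.87, -72], 0], [[15.7, 45.9, 90.9], [1.04, -0.87, -74.1], 0], [[15.7, 45.9, 90.9], [1.04, -0.87, -74.1], 0], [[15.7, 45.9, 90.9], [1.04, -0.87, -74.1], 0], [[15.7, 45.9, 90.9], [1.04, -0.87, -74.1], 0]])

```text
time: 4.35
ee_pos: [0.4566, -0.0745, 0.1203]
tcp_rot: [180.0, 0.0, 164.5]
wrist_force: [0.2, -0.2, 0.5]
opening: 0.0855
grasp_force: 0.0
```

```bash
python3 - <<'E'
from h import *
o=telemetry.get_obs();print(o["time"],o["ee_pos"],o["tcp_rot"],o["q"].round(1),to([.4565,-.075,.036],down(164.4)))
im,d=camera("wrist");save("w2.png",im)
P=cloud("wrist",d,o);z=P[...,2];k=(z>.044)&(z<.06)&(np.hypot(P[...,0]-.456,P[...,1]+.075)<.06)
k=cv2.morphologyEx(k.astype(np.uint8),cv2.MORPH_OPEN,np.ones((5,5)))>0
p=P[k];r=cv2.minAreaRect((p[:,:2]*1000).astype(np.float32));print("batten",r,len(p),np.median(p[:,2]))
E
```

```text
4.35 [ 0.45663593 -0.07453652  0.12026997] [1.79995430e+02 2.76064531e-02 1.64515920e+02] [ -9.3  -7.6 -16.6  80.9   0.    6.2] (array([ 0. , -0.5, 84.3]), array([0.  , 0.03, 0.12]))
batten ((457.9134521484375, -73.94674682617188), (19.601322174072266, 80.51932525634766), 73.90052795410156) 2907 0.050950083562858614
```

View pics/w2.png

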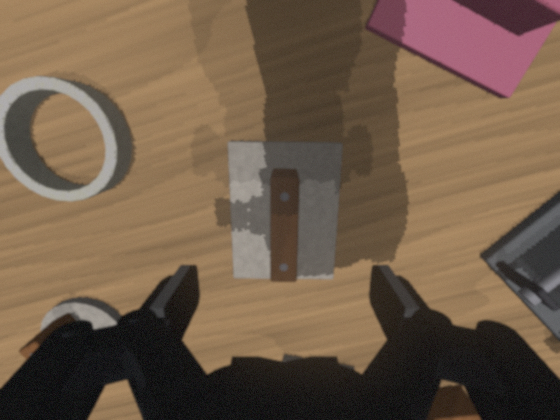

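The batten at about (285,225) lies between the fingers and parallel to them, within 1 mm of the TCP. I'll descend, close and then lift.

play_rows(increments=[[[0, 0, 20], [0, 0, 0], 0], [[0, 0, 45], [0, 0, 0], 0], [[0, 0, 65], [0, 0, 0], 0], [[0, 0, 78], [0, 0, 0], 0], [[0, 0, 84], [0, 0, 0], 0], [[0, 0, 84], [0, 0, 0], 0], [[0, 0, 84], [0, 0, 0], 0], [[0, 0, 84], [0, 0, 0], 1], [[0, 0, 84], [0, 0, 0], 1], [[0, 0, 84], [0, 0, 0], 1], [[0, 0, 84], [0, 0, 0], 1], [[0, 0, 84], [0, 0, 0], 1], [[0, 0, 84], [0, 0, 0], 1], [[0, 0, 84], [0, 0, 0], 1], [[0, 0, 84], [0, 0, 0], 1]], grip_force=40)

```text
time: 5.9
ee_pos: [0.4567, -0.0744, 0.0362]
tcp_rot: [180.0, 0.0, 164.7]
wrist_force: [-0.1, -0.0, 3.4]
opening: 0.0196
grasp_force: 41.3
```

play_rows(increments=[[[0, 0, -10], [0, 0, 0], 1], [[0, 0, -30], [0, 0, 0], 1], [[0, 0, -55], [0, 0, 0], 1], [[0, 0, -80], [0, 0, 0], 1], [[0, 0, -105], [0, 0, 0], 1], [[0, 0, -130], [0, 0, 0], 1], [[0, 0, -150], [0, 0, 0], 1], [[0, 0, -164], [0, 0, 0], 1], [[0, 0, -164], [0, 0, 0], 1], [[0, 0, -164], [0, 0, 0], 1], [[0, 0, -164], [0, 0, 0], 1]])

```text
time: 7.0
ee_pos: [0.4561, -0.0743, 0.1987]
tcp_rot: [-180.0, -0.1, 164.7]
wrist_force: [-0.7, -1.0, -0.9]
opening: 0.0194
grasp_force: 40.8
```

```bash
python3 - <<'E'
from h import *
o=telemetry.get_obs();print(o["time"],o["ee_pos"],o["tcp_rot"],o["q"].round(1),o["opening"],o["grasp_force"],o["wrist_force"],o["torque"])
im,d=camera("wrist");save("w3.png",im);P=cloud("wrist",d,o)
T=R.from_euler('xyz',o["tcp_rot"],degrees=True).inv().apply(P.reshape(-1,3)-o["ee_pos"]).reshape(P.shape)
# plate top in tool frame
k=(T[...,2]>.012)&(T[...,2]<.045)&(abs(T[...,0])<.08)&(abs(T[...,1])<.06)
k=cv2.morphologyEx(k.astype(np.uint8),cv2.MORPH_OPEN,np.ones((5,5)))>0
p=T[k&(abs(T[...,1])>.018)];n,c,f=plane(p,.003);print(n,c,f)
p=T[k&(abs((T-c)@n)<.004)];print(cv2.minAreaRect((p[:,:2]*1000).astype(np.float32)),p.min(0),p.max(0))
E
```

```text
7.0 [ 0.45608649 -0.07431925  0.19871792] [-1.79990055e+02 -1.10228684e-01  1.64659245e+02] [-9.3 -7.7 -8.1 89.7  0.   6.1] 0.019354058295262263 40.751829743385315 [-0.67349566 -0.98727248 -0.87084926] [-0.02177985 -0.0504109   0.03850231]
[-2.65092568e-03  4.17905618e-04  9.99996399e-01] [0.02437105 0.00124723 0.02528741] 0.9926225052419042
((-0.5916938781738281, 0.85882568359375), (119.51761627197266, 90.55152130126953), 0.2665540277957916) [-0.06037289 -0.04452073  0.02132677] [0.05936167 0.04635531 0.02937926]
```

View pics/w3.png

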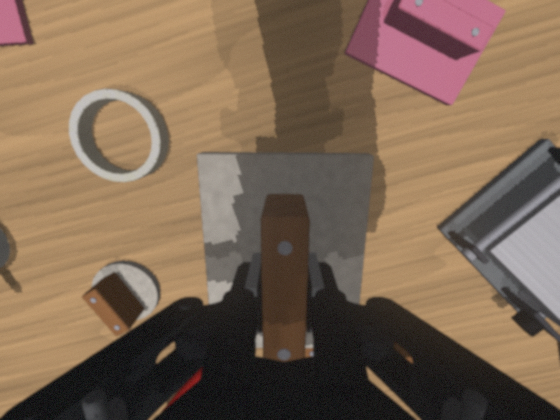

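The plate is gripped and centred, parallel to the tool, with its underside 35.3 mm ahead of the TCP. Next I'll move to a viewpoint beside the stage for one close look at the face.

```bash
python3 - <<'E'
from h import *
print(to([.650,.090,.30],down(122)))
E
```

```text
(array([-143.3,  209.8, -101.5]), array([-0.05, -0.1 , 42.66]))
```

play_rows(increments=[[[0, 0, -30], [0, 0, 3], 1], [[-10, 12, -65], [0, 0, 8], 1], [[-25, 36, -100], [0, 0, 14], 1], [[-45, 65, -101], [0, 0, 20], 1], [[-66, 97, -101], [0, 0, 26], 1], [[-88, 129, -101], [0, 0, 32], 1], [[-110, 161, -101], [0, 0, 37], 1], [[-130, 190, -101], [0, 0, 41], 1], [[-143, 210, -101], [0, 0, 42.7], 1], [[-143, 210, -101], [0, 0, 42.7], 1], [[-143, 210, -101], [0, 0, 42.7], 1], [[-143, 210, -101], [0, 0, 42.7], 1], [[-143, 210, -101], [0, 0, 42.7], 1]])

```text
time: 8.35
ee_pos: [0.6494, 0.0895, 0.3016]
tcp_rot: [180.0, 0.0, 121.9]
wrist_force: [-0.2, -0.8, -1.4]
opening: 0.0195
grasp_force: 40.7
```

```bash
python3 - <<'E'
from h import *
o=telemetry.get_obs();print(o["time"],o["ee_pos"],o["tcp_rot"],o["q"].round(1))
im,d=camera("wrist");save("w4.png",im);np.save("w4.npy",d);np.savez("w4o.npz",**o);P=cloud("wrist",d,o)
c0=np.array([.5861,.1915,.0783]);q=P-c0
for it in range(2):
    k=(d>0)&(np.linalg.norm(q,axis=-1)<(.05))
    n,c,f=plane(P[k],.0025);
print("n",n,"slope",np.degrees(np.arccos(n[2])),"az",np.degrees(np.arctan2(-n[1],-n[0])),f)
y=np.cross(n,[np.cos(np.radians(32)),np.sin(np.radians(32)),0]);y/=np.linalg.norm(y);x=np.cross(y,n)
k=(d>0)&(abs((P-c)@n)<.003)&(np.linalg.norm(q,axis=-1)<.11)
k=cv2.morphologyEx(k.astype(np.uint8),cv2.MORPH_OPEN,np.ones((7,7)))
N,L,S,_=cv2.connectedComponentsWithStats(k);k=L==1+S[1:,4].argmax()
a=(P[k]-c);ab=np.stack([a@x,a@y],1)*1000
r=cv2.minAreaRect(ab.astype(np.float32));print(r,c+x*r[0][0]/1000+y*r[0][1]/1000)
lo,hi=np.percentile(ab,[.5,99.5],axis=0);print(lo,hi)
E
```

```text
8.35 [0.64944114 0.0895358  0.3016037 ] [1.79970284e+02 1.40984075e-02 1.21925208e+02] [  7.8  22.7  37.1 104.4  -0.   65.9]
n [-0.22730921 -0.13581358  0.96430555] slope 15.354594252957497 az 30.85763482209051 0.9992860202770242
((2.0237197875976562, -2.0978317260742188), (110.25531768798828, 149.9381866455078), 89.060546875) [0.58927717 0.19303732 0.07865227]
[-71.51826848 -56.62705564] [76.435419   51.92370046]
```

View pics/w4.png

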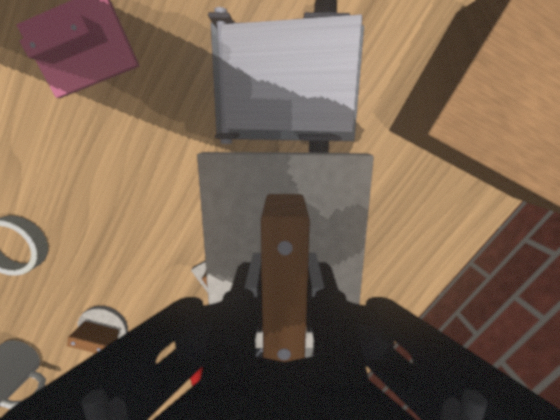

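The close view shows the face at (215–362, 15–140) and fits as 150 x 110 mm, matching the given size. Centre is (0.589, 0.193, 0.0787), slope 15.4°, az 31.0°. I'll compute the hover pose and check the cardboard box's distance.

```bash
cat >> h.py <<'E'
def face(az=31.0,sl=15.4):
    a,s=np.radians([az,sl]);n=np.array([-np.sin(s)*np.cos(a),-np.sin(s)*np.sin(a),np.cos(s)])
    x=np.array([np.cos(s)*np.cos(a),np.cos(s)*np.sin(a),np.sin(s)]);return x,np.cross(n,x),n
FC=np.array([.5893,.1930,.0787])
def goal(h,dx=0,dy=0):
    x,y,n=face();return FC+n*(.0353+h)+x*dx+y*dy,R.from_matrix(np.stack([-x,y,-n],1))
E
python3 - <<'E'
from h import *
d=np.load("w4.npy");o=dict(np.load("w4o.npz"));P=cloud("wrist",d,o)
x,y,n=face()
for v,u in((135,442),(120,450),(20,525)):
    print(P[v,u].round(3),((P[v,u]-FC)@np.stack([x,y,n],1)).round(3))
p,r=goal(.045);print(p,to(p,r))
E
```

```text
[0.753 0.227 0.121] [ 0.163 -0.056 -0.001]
[0.75  0.242 0.121] [ 0.168 -0.041 -0.002]
[0.749 0.343 0.122] [ 0.218  0.046 -0.015]
[0.57102163 0.18201725 0.15611686] (array([120. , -17.8, 145.5]), array([-11.95, -12.11, -88.49]))
```

play_rows(increments=[[[8, -1, 4], [-1, -1, -7.4], 1], [[18, -3, 9], [-2, -2, -14.7], 1], [[30, -4, 15], [-3, -3, -22], 1], [[42, -6, 20], [-4, -4, -29.5], 1], [[54, -8, 26], [-5, -5, -37], 1], [[66, -10, 32], [-6, -6, -44.2], 1], [[78, -12, 38], [-7, -7, -51.6], 1], [[90, -13, 46], [-8, -8, -59], 1], [[100, -15, 56], [-9, -9, -66.4], 1], [[110, -16, 68], [-10, -10, -73.7], 1], [[116, -17, 82], [-11, -11.1, -81], 1], [[120, -17.8, 98], [-11.95, -12.1, -88.5], 1], [[120, -17.8, 114], [-11.95, -12.1, -88.5], 1], [[120, -17.8, 130], [-11.95, -12.1, -88.5], 1], [[120, -17.8, 140], [-11.95, -12.1, -88.5], 1], [[120, -17.8, 145.5], [-11.95, -12.1, -88.5], 1], [[120, -17.8, 145.5], [-11.95, -12.1, -88.5], 1], [[120, -17.8, 145.5], [-11.95, -12.1, -88.5], 1], [[120, -17.8, 145.5], [-11.95, -12.1, -88.5], 1]])

```text
time: 10.3
ee_pos: [0.5718, 0.1827, 0.1564]
tcp_rot: [180.0, 15.4, -149.0]
wrist_force: [-1.1, -0.0, -1.5]
opening: 0.0195
grasp_force: 40.7
```

```bash
python3 - <<'E'
from h import *
o=telemetry.get_obs();print(o["time"],o["ee_pos"],o["tcp_rot"],o["q"].round(1),o["wrist_force"],o["torque"],o["grasp_force"])
x,y,n=face();print("f.n",o["wrist_force"]@n)
p,r=goal(.0);print(to(p,r))
im,d=camera("scene");save("s2.png",cv2.resize(im[130:290,270:450],None,fx=4,fy=3.7))
E
```

```text
10.3 [0.57179302 0.18272943 0.15642549] [ 179.99083506   15.4245344  -148.96591161] [ 16.   -3.4 -10.3  68.1   4.  -14.6] [-1.13506478 -0.02109629 -1.5207039 ] [-0.14341409  0.28671703  0.0287172 ] 40.739598870277405
f.n -1.2048479882335525
(array([ 1.1, -0.2, 45. ]), array([0.02, 0.02, 0.03]))
```

View pics/s2.png

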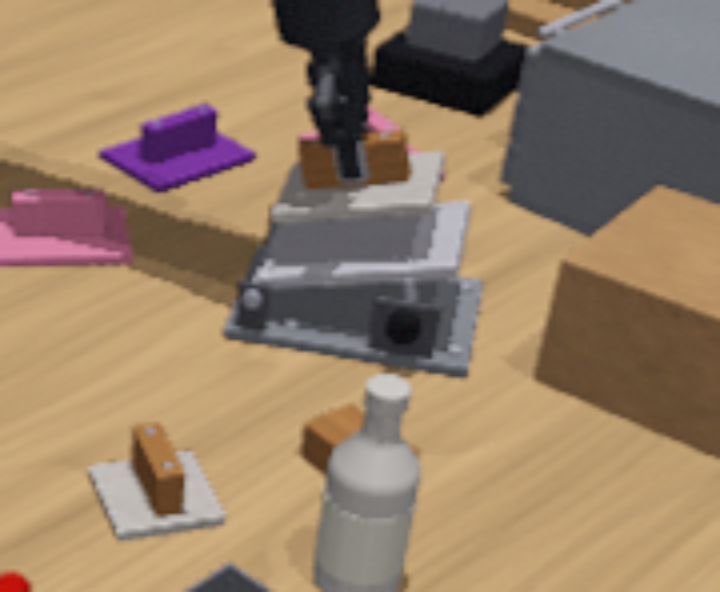

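The crop shows the plate held parallel above the face and clear all round. I'll descend most of the way, then creep.

play_rows(increments=[[[0.5, 0, 10], [0, 0, 0], 1], [[1, -0.2, 22], [0, 0, 0], 1], [[1.1, -0.2, 32], [0, 0, 0], 1], [[1.1, -0.2, 38], [0, 0, 0], 1], [[1.1, -0.2, 41], [0, 0, 0], 1], [[1.1, -0.2, 42], [0, 0, 0], 1], [[1.1, -0.2, 42], [0, 0, 0], 1], [[1.1, -0.2, 42], [0, 0, 0], 1]])

```text
time: 11.15
ee_pos: [0.5803, 0.1877, 0.1152]
tcp_rot: [180.0, 15.4, -149.0]
wrist_force: [-0.1, -0.1, -1.3]
opening: 0.0193
grasp_force: 40.7
```

```bash
cat > st.py <<'E'
from h import *
o=telemetry.get_obs();x,y,n=face();p,r=goal(0)
print(o["time"],"F(x,y,n)",[round(float(o["wrist_force"]@a),2) for a in(x,y,n)],"M",[round(float(o["torque"]@a),3) for a in(x,y,n)],o["grasp_force"],"to contact",to(p,r),o["tcp_rot"])
E
python3 st.py
```

```text
11.15 F(x,y,n) [-0.48, -0.09, -1.2] M [-0.02, 0.321, 0.03] 40.737208127975464 to contact (array([-0.3, -0.1,  2.7]), array([ 0.03, -0.  ,  0.03])) [ 179.98269357   15.39559935 -148.9676208 ]
```

play_rows(increments=[[[0, 0, 0.5], [0, 0, 0], 1], [[0, 0, 1], [0, 0, 0], 1], [[0, 0, 1.5], [0, 0, 0], 1], [[0, 0, 2], [0, 0, 0], 1], [[0, 0, 2], [0, 0, 0], 1], [[0, 0, 2], [0, 0, 0], 1]])

```text
time: 11.75
ee_pos: [0.5806, 0.188, 0.113]
tcp_rot: [180.0, 15.4, -149.0]
wrist_force: [-1.5, -1.3, 0.7]
opening: 0.0194
grasp_force: 41.2
```

```bash
python3 st.py
```

```text
11.75 F(x,y,n) [-1.64, -0.34, 1.19] M [-0.058, 0.544, -0.011] 41.16537272930145 to contact (array([-0.6, -0.2,  0.5]), array([ 0.04, -0.03,  0.03])) [ 179.97325973   15.36561718 -148.96828702]
```

play_rows(increments=[[[0, 0, 0.2], [0, 0, 0], 1], [[0, 0, 0.4], [0, 0, 0], 1], [[0, 0, 0.4], [0, 0, 0], 1], [[0, 0, 0.4], [0, 0, 0], 1]])

```text
time: 12.15
ee_pos: [0.5806, 0.188, 0.113]
tcp_rot: [180.0, 15.4, -149.0]
wrist_force: [-4.5, -1.5, 6.2]
opening: 0.0195
grasp_force: 41.9
```

```bash
python3 st.py
```

```text
12.15 F(x,y,n) [-2.85, 1.08, 7.19] M [0.085, 1.007, -0.03] 41.90545320510864 to contact (array([-0.6, -0.2,  0.4]), array([ 0.03, -0.03,  0.03])) [ 179.97616856   15.37380298 -148.96455317]
```

About 8.4 N of normal force is on now. I'll check the plate's tilt in the grip and its position over the face with the wrist camera.

```bash
python3 - <<'E'
from h import *
o=telemetry.get_obs()
im,d=camera("wrist");save("w5.png",im);P=cloud("wrist",d,o)
T=R.from_euler('xyz',o["tcp_rot"],degrees=True).inv().apply(P.reshape(-1,3)-o["ee_pos"]).reshape(P.shape)
k=(d>0)&(T[...,2]>.012)&(T[...,2]<.031)&(abs(T[...,0])<.08)&(abs(T[...,1])<.06)
k=cv2.morphologyEx(k.astype(np.uint8),cv2.MORPH_OPEN,np.ones((5,5)))>0
n,c,f=plane(T[k&(abs(T[...,1])>.018)],.003);print("plate",n,c,f)
p=T[k&(abs((T-c)@n)<.004)];print(cv2.minAreaRect((p[:,:2]*1000).astype(np.float32)))
# face strips: around plate
k=(d>0)&(T[...,2]>.0325)&(T[...,2]<.039)&(abs(T[...,0])<.09)&(abs(T[...,1])<.07)
k=cv2.morphologyEx(k.astype(np.uint8),cv2.MORPH_OPEN,np.ones((3,3)))>0
p=T[k];n2,c2,f2=plane(p,.002);print("face",n2,c2,f2,len(p),p.min(0),p.max(0))
q=p[abs((p-c2)@n2)<.002];print("lower edge x",np.percentile(q[:,0],99.5),"sides y",np.percentile(q[:,1],[.5,99.5]))
print("angles y,x deg",np.degrees(np.arcsin(n-n2)).round(2))
E
```

```text
plate [-0.00140363 -0.00138528  0.99999806] [2.42628042e-02 9.61363317e-06 2.55350384e-02] 0.9995311767463666
((-1.1142921447753906, -0.24114227294921875), (120.18975830078125, 90.34656524658203), 0.4827757477760315)
face [ 1.73210831e-04 -1.56379148e-03  9.99998762e-01] [0.04986025 0.00182224 0.03548503] 0.970026525198939 11310 [-0.0746179  -0.06629651  0.03250118] [0.08990647 0.06713112 0.03899989]
lower edge x 0.08619913692774013 sides y [-0.06469454  0.06537317]
angles y,x deg [-0.09  0.01 -0.  ]
```

View pics/w5.png

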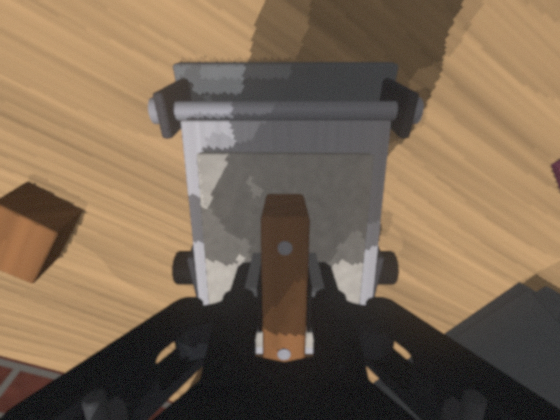

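The plate is flush: parallel to the face within 0.1°, with 10 mm between the two surfaces. In the picture it lies centred on the face, plate edges at columns 197–373 and face edges at about 187–387. I'll nudge the force and hold.

play_rows(increments=[[[0, 0, 0.1], [0, 0, 0], 1], [[0, 0, 0.1], [0, 0, 0], 1], [[0, 0, 0.1], [0, 0, 0], 1], [[0, 0, 0.1], [0, 0, 0], 1], [[0, 0, 0.1], [0, 0, 0], 1], [[0, 0, 0.1], [0, 0, 0], 1], [[0, 0, 0.1], [0, 0, 0], 1], [[0, 0, 0.1], [0, 0, 0], 1]])

```text
time: 13.0
ee_pos: [0.5806, 0.188, 0.113]
tcp_rot: [180.0, 15.4, -149.0]
wrist_force: [-5.4, -1.7, 6.8]
opening: 0.0194
grasp_force: 41.9
```

```bash
python3 st.py
```

```text
13.0 F(x,y,n) [-3.51, 1.34, 7.99] M [0.142, 1.094, 0.027] 41.93562626838684 to contact (array([-0.6, -0.2,  0.4]), array([ 0.03, -0.03,  0.03])) [ 179.97569517   15.37415656 -148.9682598 ]
```

```bash
python3 -c "
from h import *
print(workorder.job_done())"
```

```text
the job is handed in; nothing more can be done
None
```

I handed the job in with the plate gripped, centred and square on the face, flush to about 0.1° and pressed on with about 9–10 N; the hand-in gave no verdict.

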